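Pad the glue press and hold a carved rosette at five clicks

TASK

The carved rosette board standing in the glue press needs pressing, but the bare steel jaw bar would bruise it. Hang the cork-faced saddle pad squarely over the middle of the jaw bar, right down on it, and let go of it; then take the lever by its ball and draw it over towards the board exactly five clicks, feeling each one, and never a sixth. The clicks do not lock, so keep holding the ball there with the pad pressing on the rosette: the job finishes while you are still holding it; leave everything else on the bench where it is.

Things in the scene. Friction and masses are not known exactly. Their poses are not given: they have to be found in the camera images.
- press: Glue press fixed to the bench: grey base plate 330 (x) x 150 (y) x 14 thick; origin under its centre, z up. Its +x is the pressing direction; along x stand the spring plunger (-146), the lever shaft (-70), the bare steel jaw bar (+53 at rest), the rosette board (+84 to +112), the sprung backstop and the end plate (+156). Only the lever is higher than 95.
- jaw_bar (a point): Centre of the top edge of the level steel jaw bar, 88 above the bench. Bar: 150 long (y of this frame), 14 thick (x), 40 deep below this point. Axes as the press: x is the pressing direction, z up. Racks run back (-x) from its ends at y = +-61 to +-73, 3 higher than its top; the 120 between is clear. The rosette's face is 23 ahead of the bar's front, the board's top 80 above the bench.
- saddle_pad: Loose beech pad, 0.18 kg, an upside-down U with cork-faced cheeks (either may face the work): 41 across (x), 70 long (y), 58 high. Groove along y, open below and at both ends, 19 wide, 34 deep, mouth flared to 25; the top 24 is solid, to grip across x. Origin: centre of its underside, z up. Starts upright on the bench, right of the press; seated, its origin is 34 below point jaw_bar.
- lever_ball (a point): Centre of the black ball, 32 diameter, at the end of the press lever (a rod 11 thick). At rest the lever leans 30 degrees back from upright (towards the press's -x) and the ball's centre is 188 above the bench. Gripped from above with the fingers closing along the press's y, it does not turn on the rod: tip the gripper along with the lever, or it slips; it can also be pushed.
- press_lever: The lever with its cross shaft; origin on the shaft in the middle of the press, 62 above the bench. It swings about the press's y axis through it, the ball's centre 145 away; the frame turns with it and is parallel to the press at rest. Each click moves the jaw bar 4.2 towards the board: the pad meets the rosette at about the third click, then the sprung backstop yields (4 N per mm).
- lever_swing (a joint): Lever swing, rad: 0 at rest, growing as the ball goes over the top towards the board; stop at 1.32. A sprung roller drops between hub pins every 0.209 rad (30 of ball travel; at rest it sits in a gap): the pull on the ball eases before each gap and jumps up by 4 to 7 N at it (a click). The fifth is at 1.047. Pull 3 to 11 N, up to 18 at the fifth. Nothing locks: let go, it springs back to 0.
- rosette_block: Loose board 90 wide, 66 high, 20 thick with a carved rosette 58 across and 8 proud on the side that faces the jaw bar, 0.16 kg. It stands upright on the base plate (14 above the bench) with its back against the backstop. Origin at the lower edge of the board's front face, x towards the backstop, z up.
- oil_bottle: Bystander: brown glass oil bottle with black cap, 43 x 43 x 92. Leave alone.
- strop: Bystander: flat wooden strop, 52 x 230 x 16. Leave alone.
- stone_box: Bystander: closed wooden sharpening-stone box, 69 x 190 x 42. Leave alone.
- wax_jar: Bystander: glass wax jar with a pale screw lid, 70 x 70 x 83. Leave alone.
- eraser: Bystander: small eraser in a sleeve, 21 x 42 x 13. Leave alone.
- pencil: Bystander: wooden pencil lying down, 7 x 128 x 7. Leave alone.
Mind the look-alikes: they are no part of the job. What is shaped like the saddle_pad but orange is not meant.

How it is judged:
By the outcome, as a careful person would: the job done as asked, in the order asked, and still so for the second after the job is handed in, while the arm keeps its last pose, push and grip.
It also fails if it takes over 67 s, if anything falls off the work surface, if the arm or the gripper's body presses on something with over 40 N, if the wrist force passes 120 N, or if a joint passes its speed limit or range.

ROBOT

A 6-joint arm with a two-finger parallel gripper is mounted at the origin on a cart in front of the work surface, level with it; the furniture and walls round the work are solid. World frame = base frame: x ahead of the robot, y to its left, z up, the work surface at z = 0. Lengths are in m, angles in rad, forces in N, time in s.
With the tool pointing down it reaches from about 0.25 to 0.725 m from the base axis. Payload 4 kg.
Tool frame: the origin (TCP) lies at the very end of the fingers, on their centre line; the grasp point (between the pads) lies 19 mm behind it; z points along the fingers, y is the line along which they close (so a half turn about z gives the same grasp; the last joint's range is limited). The gripper opens to 85 mm and grips with 20 to 120 N. Pads are 22 mm wide; open, the fingers measure 114 mm over their backs; the gripper's body (76 mm by 85 mm) begins 54 mm behind the grasp point. The pads swing forward as they close: fully open they stand 13 mm farther back than shut.
Start: joints at [-1.247, 0.241, 0.005, 1.335, 0, 1.571], TCP at [0.159, -0.474, 0.231] pointing down, gripper open.
Joint ranges: [-2.72, 2.72], [-1.05, 1.87], [-1.09, 1.28], [-1.99, 2.15], [-1.42, 1.44], [-3.14, 3.14]. Speed limits (rad/s): [2.79, 2.79, 3.14, 3.14, 3.14, 3.14].

INTERFACE

Orientations are given as a unit quaternion [x, y, z, w].
In Python, from workcell import bot, vision, workorder, boxes_of gives the robot as it stands.
- The arm moves only by the tool send_rows, never from a script. Its argument "motion" is text: rows parted by semicolons, each of 5 numbers parted by spaces: the closure, from -1 (fully open) to 1 (shut), so that 0 is half open, then the shift along the tool's x, y, z in cm, then the turn about the tool's z in rad. In form: claw x y z twist; .... A call has 1 to 5 rows; each row is the pose to reach, as a shift and turn from the pose commanded when the call began, along the tool's axes at that moment; what a row does not reach only later rows make up. A row lasts 1/10 s, in which the tool goes at most 50 mm and 8.59 degrees, less where a joint would pass 70% of its speed; a pose out of reach is approached as far as the arm can. A call with a gripper value outside its range is refused whole. The fingers move at their own pace and stop on an object; the grip force is fixed at half the most. Time passes only in rows, so rows that repeat a pose let the fingers close. It gives the time, the measured TCP pose, the force, the opening and the grip force at its end, in the units of the state.
- bot.get_obs(): the state, without advancing time (a new reading comes with each control period).
- vision.camera(name): name is "scene" or "side" or "wrist"; returns the picture (400x640x3 uint8, red, green, blue); there is no depth.
- vision.camera_model(name): a dict with "fov_y" (degrees; the focal length in pixels is half the picture's height over the tangent of half this angle, whatever the lens; pixels are square), "cx", "cy" (the principal point, pixels), "world_from_camera" (4x4, takes a point from camera to world coordinates); the wrist camera has in their place "hand_eye" (4x4, takes a point from camera to tool coordinates, whose origin is the TCP and whose axes are the flange's). Camera axes: x right, y down, z forward; pixel columns grow to the right and rows downward; lengths in m; the calibration is good to about 2 mm. A picture is of the moment at which its call begins: read the wrist's pose just before it. camera_model takes no time and is no camera call.
- workorder.job_done(): hands the job in; it is judged then, once.
Trained networks look in the newest picture that a camera, given by its name, has taken for a name from the list of things; names that differ only in an ending like _2 or _b are one class to them, and where a whole thing is asked for, a point or a joint stands for the part that bears it (a point fixed in the world has none). Each returns a list of dicts, best first, with "conf" (0 to 1); they miss things now and then, are a little off and sometimes report something else, mostly with a low value. They report only what shows in the picture. A call takes as long as a camera call. They do not tell look-alikes from the thing itself.
- boxes_of(camera, target): "rect" ([centre column, centre row, width, height] in pixels, round what is visible of it).
The state is a dict: "clock": time; "joint_pos": joint angles; "joint_vel": joint speeds; "tau": joint torques, N m; "eef_pos": TCP position; "tool_rot": TCP orientation; "ft_force": force on the tool from outside, world axes, zero at the start; "ft_torque": the same for the moment, N m; "grip_width": finger opening in m; "grasp_force": force on a finger pad.
Only numpy, scipy, OpenCV 4.12 (cv2) and the standard library are available. Lean on these libraries where they do the work, as an engineer would, in place of code of your own. Each camera call takes 0.05 s, during which the arm holds its last target. There are 200 camera calls.

## Working session

There is one attempt and no reset: what is moved stays moved. The work goes in short steps, Python scripts to look and compute and a tool call to move; the robot and the scene stay as the last step left them, time stands still between calls to the robot, and variables do not carry over. Pictures are saved under pics/ and viewed, at most 13 in all, crops included, and the job is handed in when it is done.

Besides the shell and the picture viewer there is one more tool, called as name(argument=value, ...) on one line, values as JSON. send_rows: Moves the arm, as the interface text tells. Its arguments: {"type":"object","properties":{"motion":{"type":"string"}},"required":["motion"]}

```bash
ls; mkdir -p pics; python3 - <<'E'
from workcell import bot, vision, workorder, boxes_of
import cv2
o=bot.get_obs(); print(o)
for c in ("scene","side"):
    im=vision.camera(c); cv2.imwrite(f"pics/{c}0.png",im[:,:,::-1])
    m=vision.camera_model(c); print(c,m)
    for t in ("press","saddle_pad","lever_ball","jaw_bar","rosette_block"):
        try: print(t,[(round(d["conf"],2),[round(v) for v in d["rect"]]) for d in boxes_of(c,t)][:3])
        except Exception as e: print(t,e)
print(vision.camera_model("wrist"))
E
```

```text
pics
{'clock': 0.0, 'joint_pos': array([-1.24701741e+00,  2.41444616e-01,  3.74707926e-03,  1.33520987e+00,
       -2.01427111e-06,  1.57079321e+00]), 'joint_vel': array([-0.00041173,  0.00101833, -0.00086174,  0.00123416,  0.00195773,
       -0.00095113]), 'tau': array([ 1.31710869e-03, -3.72320187e+01,  2.52406579e+01,  1.68807479e-02,
       -1.78461858e-05, -2.25497411e-05]), 'eef_pos': array([ 0.15887609, -0.47342708,  0.23040589]), 'tool_rot': array([ 9.86923695e-01,  1.61184698e-01, -1.71127369e-04, -1.04157414e-03]), 'ft_force': array([-0.49515166,  0.47778631, -0.10106914]), 'ft_torque': array([-0.03730661,  0.06001567,  0.01143203]), 'grasp_force': 0.0, 'grip_width': 0.08544072363088077}
scene {'fov_y': 44.65082627907047, 'cx': 304.42830814569356, 'cy': 200.36248984174898, 'world_from_camera': array([[ 8.14013070e-01, -2.94992664e-01,  5.00361920e-01,
        -6.98402729e-02],
       [-5.80846193e-01, -4.12446511e-01,  7.01787415e-01,
        -9.49571530e-01],
       [-6.49611180e-04, -8.61897444e-01, -5.07082216e-01,
         7.92668005e-01],
       [ 0.00000000e+00,  0.00
[... 722 characters left out ...]
2, [298, 208, 83, 94])]
saddle_pad [(0.75, [324, 271, 33, 30]), (0.57, [273, 282, 34, 44])]
lever_ball [(0.68, [296, 202, 62, 55]), (0.2, [241, 212, 38, 51])]
jaw_bar [(0.96, [301, 195, 71, 41]), (0.32, [296, 202, 62, 59])]
rosette_block [(0.49, [312, 181, 30, 22])]
{'fov_y': 69.96329728220407, 'cx': 317.3133724676852, 'cy': 202.07878458155903, 'hand_eye': array([[ 7.04438417e-04, -9.47007454e-01, -3.21210813e-01,
         8.18339386e-02],
       [ 9.99999591e-01,  8.49554956e-04, -3.11623219e-04,
         6.22458226e-04],
       [ 5.67995749e-04, -3.21210462e-01,  9.47007665e-01,
        -1.42563038e-01],
       [ 0.00000000e+00,  0.00000000e+00,  0.00000000e+00,
         1.00000000e+00]])}
```

```bash
python3 - <<'E'
import cv2,numpy as np
a=cv2.imread("pics/scene0.png")[140:340,200:440]; b=cv2.imread("pics/side0.png")[140:340,200:400]
cv2.imwrite("pics/s1.png",cv2.resize(a,(720,600),interpolation=cv2.INTER_CUBIC))
cv2.imwrite("pics/s2.png",cv2.resize(b,(600,600),interpolation=cv2.INTER_CUBIC))
E
```

```text
(no output)
```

View pics/s1.png

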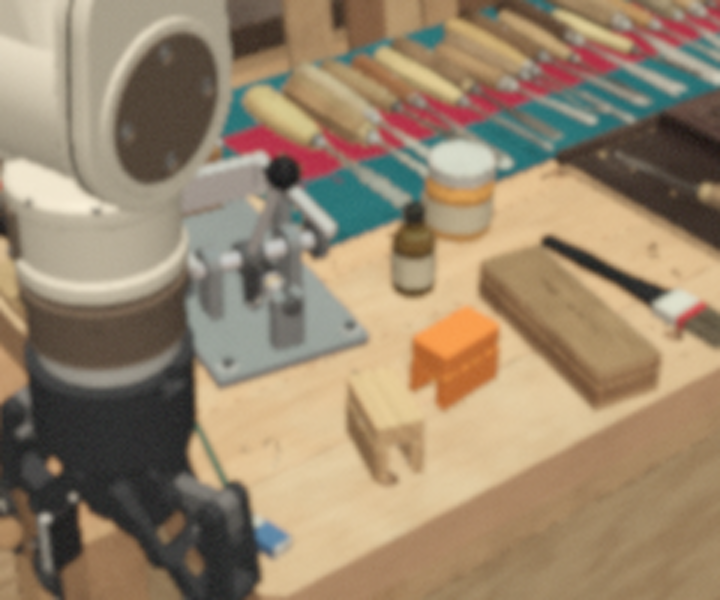

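View pics/s2.png

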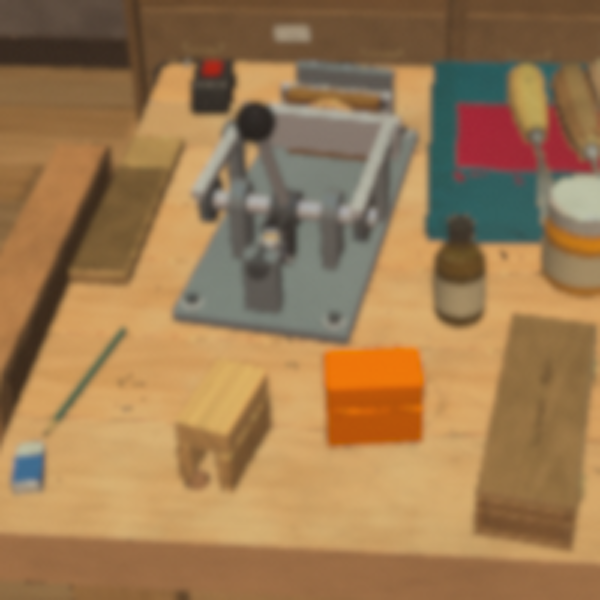

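The beech pad, at scene (328,283) and side (274,282), is the one meant. The orange look-alike at scene (352,258) and side (324,271) is not. The press points away from the side camera. I'll compute positions from these pixels.

```bash
cat > h.py <<'E'
import numpy as np
from workcell import bot, vision, workorder, boxes_of
from scipy.spatial.transform import Rotation as R
def cam(c,obs=None):
    m=vision.camera_model(c)
    if c=="wrist":
        o=obs or bot.get_obs(); T=np.eye(4); T[:3,:3]=R.from_quat(o["tool_rot"]).as_matrix(); T[:3,3]=o["eef_pos"]; T=T@m["hand_eye"]
    else: T=m["world_from_camera"]
    return 200/np.tan(np.radians(m["fov_y"]/2)),m["cx"],m["cy"],T
def pt(c,u,v,z,obs=None):
    f,cx,cy,T=cam(c,obs); d=T[:3,:3]@[(u-cx)/f,(v-cy)/f,1]; p=T[:3,3]
    return p+d*(z-p[2])/d[2]
def proj(c,P,obs=None):
    f,cx,cy,T=cam(c,obs); q=(np.atleast_2d(P)-T[:3,3])@T[:3,:3]
    return np.c_[cx+f*q[:,0]/q[:,2],cy+f*q[:,1]/q[:,2]]
E
python3 - <<'E'
from h import *
np.set_printoptions(precision=4,suppress=True)
S=lambda x,y,z:pt("side",200+x/3,140+y/3,z)
A=lambda x,y,z:pt("scene",200+x/3,140+y/3,z)
print("plate",S(177,316,.014),S(348,336,.014),S(415,130,.014))
print("plate scene near",A(222,380,.014),A(366,338,.014))
print("ball",S(255,122,.188),A(284,172,.188))
print("bar",S(270,108,.088),S(398,120,.088))
print("pad side",[S(*p,.058) for p in((222,360),(271,374),(226,436),(178,425))])
print("pad scene",[A(*p,.058) for p in((350,378),(385,368),(425,425),(387,435))])
E
```

```text
plate [ 0.4485 -0.1029  0.014 ] [ 0.5887 -0.1196  0.014 ] [0.6336 0.2048 0.014 ]
plate scene near [ 0.4407 -0.0991  0.014 ] [ 0.5769 -0.123   0.014 ]
ball [ 0.5188 -0.0859  0.188 ] [ 0.5158 -0.0866  0.188 ]
bar [0.5008 0.1117 0.088 ] [0.6195 0.0959 0.088 ]
pad side [array([ 0.5042, -0.2037,  0.058 ]), array([ 0.5413, -0.2164,  0.058 ]), array([ 0.5189, -0.279 ,  0.058 ]), array([ 0.4849, -0.2707,  0.058 ])]
pad scene [array([ 0.4972, -0.2051,  0.058 ]), array([ 0.5282, -0.2112,  0.058 ]), array([ 0.5095, -0.2854,  0.058 ]), array([ 0.4784, -0.2776,  0.058 ])]
```

send_rows(motion="-1 4.5 -1.2 0 -0.14; -1 9 -2.4 0 -0.28; -1 13.5 -3.6 0.5 -0.42; -1 18 -4.8 1 -0.56; -1 22.5 -6 2 -0.7")

```text
clock: 1.1
eef_pos: [0.3551, -0.3449, 0.212]
tool_rot: [0.87, 0.492, 0.0, 0.001]
ft_force: [0.0, -1.3, -0.0]
grip_width: 0.0854
grasp_force: 0.0
```

```bash
cat >> h.py <<'E'
def to(x,y,z,yaw_y=None):
    "shift in tool cm and twist to bring TCP to x,y,z with tool y at yaw (deg, mod 180)"
    o=bot.get_obs(); M=R.from_quat(o["tool_rot"]).as_matrix(); d=M.T@(np.array([x,y,z])-o["eef_pos"])*100
    t=0
    cur=np.degrees(np.arctan2(M[1,1],M[0,1]))
    if yaw_y is not None: t=-((yaw_y-cur+90)%180-90)
    print("t",round(o["clock"],2),"tcp",o["eef_pos"].round(4),"yaw",round(cur,2),"shift",d.round(2),"twist",round(np.radians(t),3),"j",o["joint_pos"].round(2),"F",o["ft_force"].round(1),"g",round(o["grip_width"],4),round(o["grasp_force"],1))
E
python3 -c "
from h import *
to(.507,-.243,.16,-15)"
```

```text
t 1.1 tcp [ 0.3551 -0.3449  0.212 ] yaw -31.03 shift [16.56  7.76  5.21] twist -0.28 j [-0.77  0.24 -0.05  1.28 -0.    1.34] F [ 0.  -1.3 -0. ] g 0.0854 0.0
```

send_rows(motion="-1 4 2 1.2 -0.1; -1 8 4 2.4 -0.2; -1 12.5 6 4 -0.28; -1 16.5 7.8 5.2 -0.28; -1 16.5 7.8 5.2 -0.28")

```text
clock: 1.6
eef_pos: [0.5088, -0.2412, 0.1569]
tool_rot: [0.793, 0.609, 0.0, -0.001]
ft_force: [-0.4, -0.9, -0.7]
grip_width: 0.0854
grasp_force: 0.0
```

```bash
python3 -c "
from h import *
import cv2
to(.507,-.243,.16,-15)
o=bot.get_obs(); im=vision.camera('wrist'); cv2.imwrite('pics/w1.png',im[:,:,::-1])
print(boxes_of('wrist','saddle_pad'))"
```

```text
t 1.6 tcp [ 0.5088 -0.2412  0.1569] yaw -14.9 shift [-0.22 -0.13 -0.31] twist 0.002 j [-0.44  0.41  0.04  1.21  0.    1.39] F [-0.4 -0.9 -0.7] g 0.0854 0.0
[{'rect': [419.7, 129.2, 100.6, 76.2], 'conf': 0.91}, {'rect': [317.7, 193.7, 51.6, 85.6], 'conf': 0.7}]
```

View pics/w1.png

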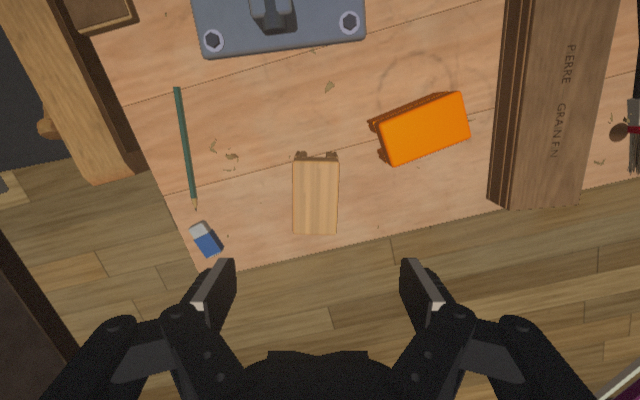

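This shows the beech pad's top face at about (293–339, 158–234), upright and almost aligned with the tool. The orange look-alike is at (425,130).

```bash
python3 -c "
from h import *
P=np.array([pt('wrist',u,v,.058) for u,v in((294,158),(338.5,157.5),(339,235),(292.5,234.5))])
print(P.round(4),P.mean(0)); d=P[:2].sum(0)-P[2:].sum(0); print('long yaw',np.degrees(np.arctan2(d[1],d[0])))
c=P.mean(0)
to(c[0],c[1],.038,np.degrees(np.arctan2(d[1],d[0]))-90)
# press
Q=[pt('wrist',u,v,.014) for u,v in((203,59),(367,40))]; print(Q)
Q=[pt('wrist',u,v,.014) for u,v in((213,41),(349,22))]; print('screws',Q)
"
```

```text
[[ 0.4964 -0.2011  0.058 ]
 [ 0.5332 -0.2106  0.058 ]
 [ 0.5164 -0.2813  0.058 ]
 [ 0.4745 -0.2695  0.058 ]] [ 0.50511669 -0.24061829  0.058     ]
long yaw 74.45233224239962
t 1.7 tcp [ 0.506  -0.2442  0.1585] yaw -15.16 shift [ 0.32 -0.16 12.05] twist 0.007 j [-0.45  0.4   0.04  1.21 -0.    1.39] F [-0.2 -0.2  0.4] g 0.085 0.0
[array([ 0.43683777, -0.09968027,  0.014     ]), array([ 0.58361414, -0.12358475,  0.014     ])]
screws [array([ 0.45102008, -0.08851408,  0.014     ]), array([ 0.57132227, -0.1058262 ,  0.014     ])]
```

send_rows(motion="-1 0.2 -0.1 4 0; -1 0.3 -0.15 8 0; -1 0.3 -0.15 11 0; -1 0.3 -0.15 12.3 0; -1 0.3 -0.15 12.3 0")

```text
clock: 2.2
eef_pos: [0.503, -0.2423, 0.0351]
tool_rot: [0.796, 0.606, -0.001, -0.002]
ft_force: [-0.2, 0.3, -0.2]
grip_width: 0.0853
grasp_force: 0.0
```

```bash
python3 -c "
from h import *
import cv2
to(.505,-.2406,.035,-15.5)
o=bot.get_obs(); im=vision.camera('wrist'); cv2.imwrite('pics/w2.png',im[:,:,::-1])"
```

```text
t 2.2 tcp [ 0.503  -0.2423  0.0351] yaw -15.41 shift [0.22 0.14 0.01] twist 0.002 j [-0.45  0.52 -0.13  0.93 -0.    1.39] F [-0.2  0.3 -0.2] g 0.0853 0.0
```

View pics/w2.png

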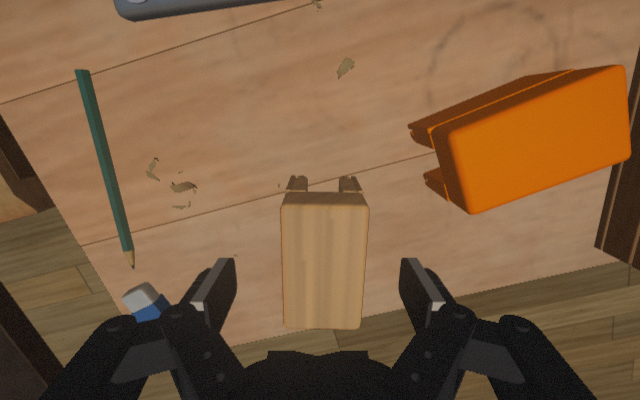

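The pad's top face spans (281–368, 196–328). I'll find its centre in the tool frame.

```bash
python3 -c "
from h import *
P=np.array([pt('wrist',u,v,.058) for u,v in((282,204),(368,203),(361,328),(285,328))])
print(P.round(4),P.mean(0)); d=P[:2].sum(0)-P[2:].sum(0); y=np.degrees(np.arctan2(d[1],d[0])); print(y)
c=P.mean(0); to(c[0],c[1],.035,y-90)"
```

```text
[[ 0.4995 -0.2003  0.058 ]
 [ 0.5368 -0.21    0.058 ]
 [ 0.5187 -0.2772  0.058 ]
 [ 0.4801 -0.2666  0.058 ]] [ 0.50877132 -0.23853747  0.058     ]
74.27937436428464
t 2.25 tcp [ 0.5046 -0.2428  0.0368] yaw -15.39 shift [0.52 0.29 0.18] twist 0.006 j [-0.45  0.51 -0.13  0.93 -0.    1.39] F [ 0.6 -0.3  0.5] g 0.0856 0.0
```

send_rows(motion="-1 0.4 0.3 0 0; 1 0.4 0.3 0 0; 1 0.4 0.3 0 0; 1 0.4 0.3 0 0; 1 0.4 0.3 0 0")

```text
clock: 2.75
eef_pos: [0.5097, -0.2391, 0.0374]
tool_rot: [0.795, 0.607, 0.0, 0.001]
ft_force: [-0.1, 0.4, 4.7]
grip_width: 0.0396
grasp_force: 62.1
```

send_rows(motion="1 0 0 0 0; 1 0 0 0 0; 1 0 0 -2 0; 1 0 0 -5 0; 1 0 0 -9 0")

```text
clock: 3.25
eef_pos: [0.5069, -0.2378, 0.1246]
tool_rot: [0.795, 0.607, -0.001, -0.003]
ft_force: [0.3, 0.1, -1.9]
grip_width: 0.0395
grasp_force: 61.2
```

```bash
python3 -c "
from h import *
to(.4,.0,.23,83)
to(.4,.0,.23,83)"
```

```text
t 3.25 tcp [ 0.5069 -0.2378  0.1246] yaw -15.3 shift [ 20.13 -16.66 -10.41] twist 1.426 j [-0.44  0.43 -0.01  1.14 -0.    1.4 ] F [ 0.3  0.1 -1.9] g 0.0395 61.2
t 3.25 tcp [ 0.5069 -0.2378  0.1246] yaw -15.3 shift [ 20.13 -16.66 -10.41] twist 1.426 j [-0.44  0.43 -0.01  1.14 -0.    1.4 ] F [ 0.3  0.1 -1.9] g 0.0395 61.2
```

send_rows(motion="1 0 0 -4 -0.1; 1 0 0 -8 -0.24; 1 0 0 -12 -0.38; 1 0 0 -15.5 -0.52; 1 4 0 -15.5 -0.66")

```text
clock: 3.75
eef_pos: [0.5211, -0.2043, 0.2868]
tool_rot: [0.556, 0.831, 0.0, 0.005]
ft_force: [1.6, 0.7, -1.2]
grip_width: 0.0395
grasp_force: 61.5
```

```bash
python3 -c "
from h import *
to(.542,.108,.28,83)"
```

```text
t 3.75 tcp [ 0.5211 -0.2043  0.2868] yaw 22.48 shift [28.06 13.86  0.52] twist -1.056 j [-0.37  0.34  0.28  1.5  -0.    0.81] F [ 1.6  0.7 -1.2] g 0.0395 61.5
```

send_rows(motion="1 4 2 0 -0.14; 1 8 4 0 -0.28; 1 12 6 0 -0.42; 1 16 8 0 -0.56; 1 20 10 0 -0.7")

```text
clock: 4.25
eef_pos: [0.5348, 0.0245, 0.2806]
tool_rot: [0.234, 0.972, -0.0, -0.001]
ft_force: [0.3, 0.2, -3.1]
grip_width: 0.0399
grasp_force: 61.3
```

```bash
python3 -c "
from h import *
to(.542,.108,.24,83)"
```

```text
t 4.25 tcp [0.5348 0.0245 0.2806] yaw 62.95 shift [3.15 7.77 4.06] twist -0.35 j [ 0.05  0.3   0.21  1.48 -0.    0.52] F [ 0.3  0.2 -3.1] g 0.0399 61.3
```

send_rows(motion="1 1.5 4 1 -0.12; 1 3.2 7.7 3 -0.24; 1 3.2 7.7 5 -0.35; 1 3.2 7.7 7 -0.35; 1 3.2 7.7 7 -0.35")

```text
clock: 4.75
eef_pos: [0.5397, 0.1061, 0.2074]
tool_rot: [0.063, 0.998, -0.001, -0.004]
ft_force: [-1.0, -1.6, -2.1]
grip_width: 0.0397
grasp_force: 61.4
```

```bash
python3 -c "
from h import *
import cv2
to(.542,.108,.24,83)
for i in range(3): cv2.imwrite(f'pics/w3.png',vision.camera('wrist')[:,:,::-1])
for c in ('side','scene'): cv2.imwrite(f'pics/{c}3.png',vision.camera(c)[:,:,::-1])
to(.542,.108,.24,83)"
```

```text
t 4.75 tcp [0.5397 0.1061 0.2074] yaw 82.75 shift [-0.18  0.21 -3.26] twist -0.004 j [ 0.19  0.36  0.1   1.33 -0.    0.32] F [-1.  -1.6 -2.1] g 0.0397 61.4
t 5.0 tcp [0.5432 0.1056 0.2127] yaw 82.63 shift [ 0.14  0.22 -2.73] twist -0.006 j [0.19 0.35 0.11 1.33 0.   0.32] F [ 0.1  0.6 -2.7] g 0.0397 61.4
```

View pics/w3.png

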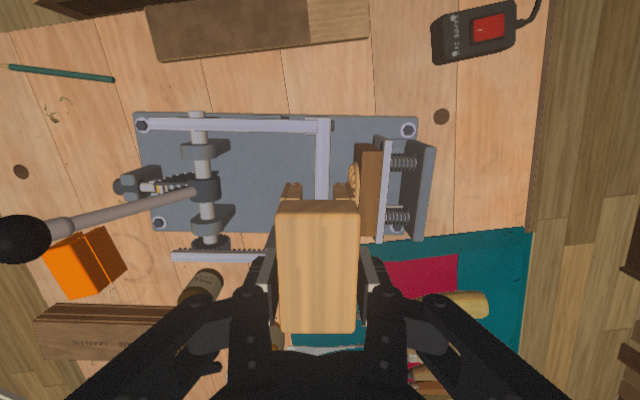

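The bar's top runs from about (323,120) down to (323,185) at the pad. The racks are at rows 125 and 256, and the board is at (360,185). I'll enlarge this part to measure it.

```bash
python3 -c "
import cv2
a=cv2.imread('pics/w3.png')[100:240,260:430]
cv2.imwrite('pics/w3c.png',cv2.resize(a,(680,560),interpolation=cv2.INTER_CUBIC))"
```

```text
(no output)
```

View pics/w3c.png

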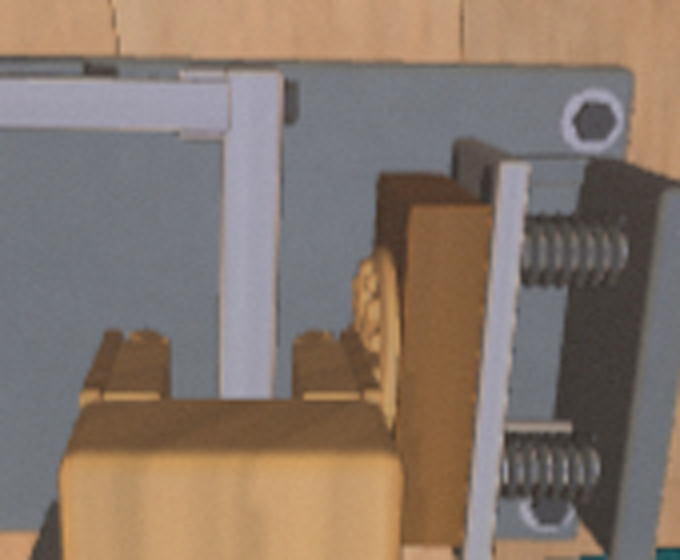

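```bash
cat > m.py <<'E'
from h import *
m=vision.camera_model('wrist'); f=200/np.tan(np.radians(m['fov_y']/2)); T=m['hand_eye']
def tp(u,v,zt):  # point in tool frame on plane tool z=zt
    d=T[:3,:3]@[(u-m['cx'])/f,(v-m['cy'])/f,1]; p=T[:3,3]; return ((p+d*(zt-p[2])/d[2])*1000).round(1)
E
python3 -c "
from m import *
h=.2095
for n,pts,z in (('bar farend L,R; near L,R',((317.5,118),(330.5,118),(315,200),(328.25,200)),h-.088),
 ('padtop',((276,212),(360,212),(356,331),(281,332)),-.021),
 ('pad bottom far end: outer L, inner L, inner R, outer R',((281.5,199.5),(300.5,199.5),(335,199.5),(355.5,199.5)),.037),
 ('racks upper top/bot, lower top/bot at same col',((270,119.5),(270,132),(240,250),(240,262.5)),h-.091),
 ('screws',((142,125),(408,130),(159,223)),h-.016),('board front top',((362.5,151.5),(355,235)),h-.080)):
  print(n,[tp(u,v,z) for u,v in pts])
"
```

```text
bar farend L,R; near L,R [array([ 72.5,  -0.6, 121.5]), array([ 72.5,  10.9, 121.5]), array([ -4.1,  -3. , 121.5]), array([ -4.1,   9.9, 121.5])]
padtop [array([ 37.2, -19.6, -21. ]), array([ 37.2,  18.6, -21. ]), array([-30.1,  19.7, -21. ]), array([-30.8, -20. , -21. ])]
pad bottom far end: outer L, inner L, inner R, outer R [array([ 24.1, -24.5,  37. ]), array([ 24.1, -11.9,  37. ]), array([24.1, 10.9, 37. ]), array([24.1, 24.5, 37. ])]
racks upper top/bot, lower top/bot at same col [array([ 71.3, -42.4, 118.5]), array([ 60.6, -42.9, 118.5]), array([-56.9, -79.7, 118.5]), array([-71.5, -81. , 118.5])]
screws [array([  61.9, -200.2,  193.5]), array([ 56.5, 102.9, 193.5]), array([ -58.8, -202.1,  193.5])]
board front top [array([ 41.7,  42.1, 129.5]), array([-45.2,  38.7, 129.5])]
```

send_rows(motion="1 -0.2 0.2 2 0.02; 1 -0.4 0.4 4 0.025; 1 -0.4 0.4 6 0.025; 1 -0.4 0.4 7.2 0.025; 1 -0.4 0.4 7.2 0.025")

```text
clock: 5.5
eef_pos: [0.546, 0.1089, 0.1382]
tool_rot: [0.077, 0.997, -0.0, -0.001]
ft_force: [-0.7, 0.3, -1.4]
grip_width: 0.0399
grasp_force: 61.4
```

```bash
python3 -c "
from h import *
import cv2
to(.542,.108,.091,83)
o=[]
for i in range(3): a=vision.camera('wrist'); o.append(bot.get_obs()['eef_pos'])
cv2.imwrite('pics/w4.png',a[:,:,::-1]); print(np.array(o).round(4))
cv2.imwrite('pics/w4c.png',cv2.resize(a[40:240,240:440,::-1],(600,600),interpolation=cv2.INTER_CUBIC))
to(.542,.108,.091,83)"
```

```text
t 5.5 tcp [0.546  0.1089 0.1382] yaw 81.21 shift [ 0.37 -0.14  4.72] twist -0.031 j [ 0.2   0.41 -0.    1.16  0.    0.35] F [-0.7  0.3 -1.4] g 0.0399 61.4
[[0.5467 0.1091 0.1394]
 [0.5474 0.1092 0.1402]
 [0.5477 0.1094 0.1406]]
t 5.65 tcp [0.5477 0.1094 0.1406] yaw 81.23 shift [ 0.56 -0.23  4.96] twist -0.031 j [ 0.2   0.41 -0.    1.16  0.    0.35] F [ 0.1 -0.3 -2.1] g 0.04 61.4
```

View pics/w4c.png

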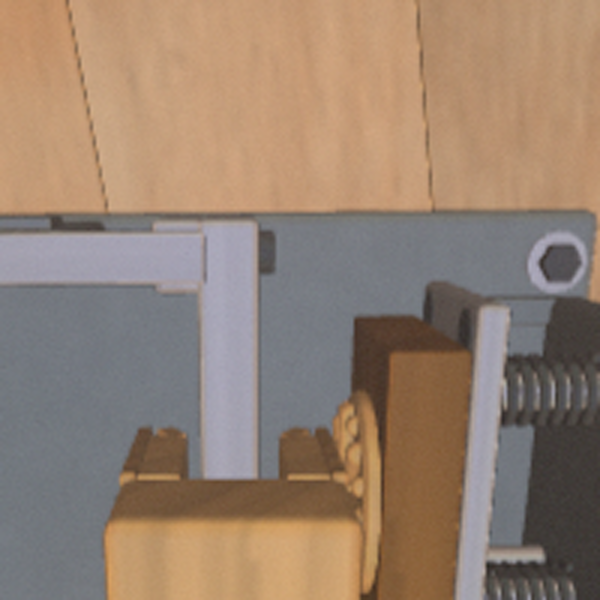

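```bash
python3 -c "
from m import *
h=.1400
for n,pts,z in (('bar farend L,R; near L,R',((308,114),(326,114),(308.3,199),(326,199)),h-.088),
 ('racks top/bot upper',((250,117.5),(250,135)),h-.091),
 ('pad bottom inner',((302.7,199.5),(333,199.5)),.037),('padtop far',((276,213),(360,213)),-.021)):
  print(n,[tp(u,v,z) for u,v in pts])
a=vision.camera('wrist')
"
```

```text
bar farend L,R; near L,R [array([77.7, -6.9, 52. ]), array([77.7,  4.8, 52. ]), array([19.6, -7.3, 52. ]), array([19.6,  5.4, 52. ])]
racks top/bot upper [array([ 75.6, -44.1,  49. ]), array([ 64.6, -45. ,  49. ])]
pad bottom inner [array([ 24.1, -10.5,  37. ]), array([24.1,  9.6, 37. ])]
padtop far [array([ 36.6, -19.6, -21. ]), array([ 36.7,  18.6, -21. ])]
```

send_rows(motion="1 0 -0.05 1 0; 1 0 -0.05 2 0; 1 0 -0.05 3 0; 1 0 -0.05 4 0; 1 0 -0.05 4.4 0")

```text
clock: 6.2
eef_pos: [0.5456, 0.1086, 0.0934]
tool_rot: [0.076, 0.997, -0.0, -0.001]
ft_force: [0.2, 0.0, -1.7]
grip_width: 0.0396
grasp_force: 61.4
```

send_rows(motion="1 0 0 0.2 0; 1 0 0 0.4 0; 1 0 0 0.4 0")

```text
clock: 6.5
eef_pos: [0.547, 0.1089, 0.0916]
tool_rot: [0.076, 0.997, 0.0, 0.0]
ft_force: [-0.7, 0.4, -0.7]
grip_width: 0.0396
grasp_force: 61.6
```

Almost in contact. I'll press lightly further.

send_rows(motion="1 0 0 0.15 0; 1 0 0 0.3 0; 1 0 0 0.3 0")

```text
clock: 6.8
eef_pos: [0.5473, 0.1089, 0.0913]
tool_rot: [0.076, 0.997, 0.0, 0.001]
ft_force: [-5.5, -0.9, 13.3]
grip_width: 0.0394
grasp_force: 63.2
```

send_rows(motion="1 0 0 -0.3 0; -0.35 0 0 -0.3 0; -0.35 0 0 -0.3 0; -0.35 0 0 -0.3 0; -0.35 0 0 -0.3 0")

```text
clock: 7.3
eef_pos: [0.5467, 0.1088, 0.091]
tool_rot: [0.076, 0.997, -0.0, -0.0]
ft_force: [-0.7, -0.5, 0.8]
grip_width: 0.0577
grasp_force: 0.0
```

send_rows(motion="-0.35 0 0 -1 0; -0.35 0 0 -2 0; -0.35 0 0 -4 0; -0.35 0 0 -8 0; -0.35 0 0 -12 0")

```text
clock: 7.8
eef_pos: [0.5463, 0.1088, 0.213]
tool_rot: [0.076, 0.997, -0.0, -0.0]
ft_force: [0.9, 0.3, 0.5]
grip_width: 0.0577
grasp_force: 0.0
```

```bash
python3 -c "
from h import *
import cv2
for i in range(2): a=vision.camera('wrist')
cv2.imwrite('pics/w5.png',a[:,:,::-1]); 
to(.517,-.0862,.28,-8)
print(boxes_of('wrist','lever_ball'))
"
```

```text
t 7.9 tcp [0.5506 0.1096 0.2191] yaw 81.25 shift [  0.26 -19.84  -6.19] twist 1.558 j [0.2  0.36 0.13 1.33 0.   0.35] F [0.5 0.3 0.3] g 0.0575 0.0
[{'rect': [117.7, 179.8, 229.0, 146.7], 'conf': 0.84}, {'rect': [104.2, 325.4, 132.0, 57.8], 'conf': 0.66}]
```

View pics/w5.png

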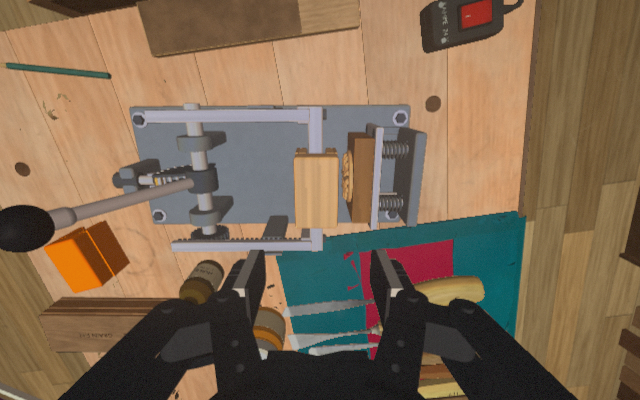

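The pad sits squarely astride the bar, with its top at (294–338, 153–228). The ball is at (25,229). Next I'll check that the pad is centred and locate the press axis.

```bash
python3 -c "
from m import *
np.set_printoptions(suppress=True)
o=bot.get_obs(); h=o['eef_pos'][2]; M=R.from_quat(o['tool_rot']).as_matrix()
W=lambda p:(o['eef_pos']+M@(p/1000)).round(4)
for n,pts,z in (('bar ends',((316,107),(316,250.5)),.089),('padtop far near',((297,153),(337,153),(338,228),(294,228)),.112),
 ('racks out up/low',((250,110),(250,122.5),(250,239),(250,250)),.091),('ball',((25,229),),.188),('screws',((140,119),(400,118),(159,215.5),(391,214)),.016)):
  print(n,[(tp(u,v,h-z),W(tp(u,v,h-z))[:2]) for u,v in pts])
"
```

```text
bar ends [(array([ 81.7,  -2. , 127.1]), array([0.4694, 0.12  ])), (array([-62.1,  -2.1, 127.1]), array([0.6115, 0.098 ]))]
padtop far near [(array([ 44.2, -18.3, 104.1]), array([0.5038, 0.0982])), (array([ 44.3,  16.1, 104.1]), array([0.5089, 0.1322])), (array([-26. ,  18.7, 104.1]), array([0.5788, 0.1241])), (array([-26.1, -22.7, 104.1]), array([0.5726, 0.0831]))]
racks out up/low [(array([ 79.2, -60.8, 125.1]), array([0.4629, 0.0615])), (array([ 68.4, -61.6, 125.1]), array([0.4735, 0.0591])), (array([-47.7, -70.3, 125.1]), array([0.5869, 0.0328])), (array([-60.5, -71.2, 125.1]), array([0.5994, 0.03  ]))]
ball [(array([   6.7, -191. ,   28.1]), array([ 0.5139, -0.0784]))]
screws [(array([  68.1, -205.1,  200.1]), array([ 0.4526, -0.0826])), (array([ 69.4,  94.4, 200.1]), array([0.4969, 0.2136])), (array([ -51.1, -204.2,  200.1]), array([ 0.5705, -0.0999])), (array([-48.9,  93.9, 200.1]), array([0.6137, 0.1951]))]
```

send_rows(motion="-1 0 0 -4 0.14; -1 0 -3 -6 0.28; -1 0 -6 -6 0.42; -1 0.2 -9 -6 0.56; -1 0.3 -12 -6 0.7")

```text
clock: 8.45
eef_pos: [0.5248, -0.0102, 0.2709]
tool_rot: [0.416, 0.909, -0.0, -0.0]
ft_force: [0.7, -0.5, -0.3]
grip_width: 0.0852
grasp_force: 0.0
```

```bash
python3 -c "
from h import *
to(.5135,-.083,.26,-8.5)"
```

```text
t 8.45 tcp [ 0.5248 -0.0102  0.2709] yaw 40.83 shift [-4.77 -5.61  1.09] twist 0.861 j [-0.02  0.28  0.16  1.45 -0.    0.84] F [ 0.7 -0.5 -0.3] g 0.0852 0.0
```

send_rows(motion="-1 -1 -1.2 0 0.14; -1 -2 -2.4 0 0.28; -1 -3 -3.6 0 0.42; -1 -4 -4.8 0 0.56; -1 -4.8 -5.6 0 0.7")

```text
clock: 8.95
eef_pos: [0.5141, -0.0831, 0.2706]
tool_rot: [0.703, 0.711, -0.001, -0.001]
ft_force: [0.7, 0.8, 0.1]
grip_width: 0.0854
grasp_force: 0.0
```

send_rows(motion="-1 0 0 0 0.14; -1 0 0 0 0.16; -1 0 0 0 0.16")

```text
clock: 9.25
eef_pos: [0.5146, -0.0822, 0.2708]
tool_rot: [0.755, 0.656, -0.0, -0.0]
ft_force: [-0.4, 0.0, -0.3]
grip_width: 0.0852
grasp_force: 0.0
```

```bash
python3 -c "
from h import *
import cv2
for i in range(2): a=vision.camera('wrist')
cv2.imwrite('pics/w6.png',a[:,:,::-1]); 
to(.5135,-.083,.26,-8.5)
print(boxes_of('wrist','lever_ball'))
g=a.astype(int).max(2)<50
g[290:]=0
n,l,s,c=cv2.connectedComponentsWithStats(g.astype('uint8'))
for i in range(1,n):
  if s[i,4]>300: print(s[i],c[i])
"
```

```text
t 9.35 tcp [ 0.5148 -0.082   0.271 ] yaw -8.0 shift [-0.12 -0.11  1.1 ] twist 0.009 j [-0.16  0.27  0.15  1.45  0.    1.55] F [-0.3  0.1  0.1] g 0.0853 0.0
[{'rect': [320.2, 166.7, 114.4, 133.3], 'conf': 0.75}]
[ 604   90   36  173 2755] [627.86206897 201.79528131]
[ 529  141   24   94 1162] [539.50688468 199.6454389 ]
[ 17 252  39  38 740] [ 35.46351351 270.91891892]
[399 269  26  21 301] [410.49501661 282.12956811]
```

View pics/w6.png

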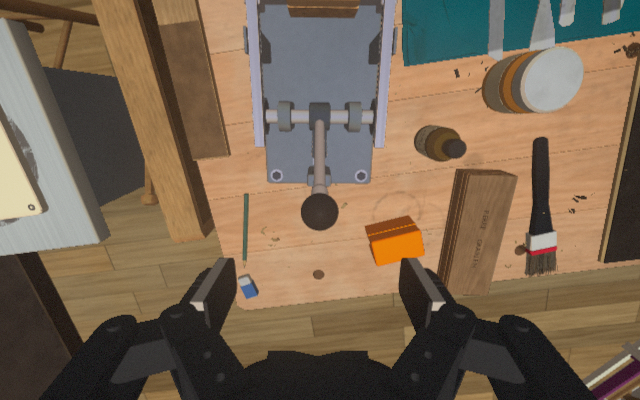

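The ball is centred at (320,212), with the lever rod running straight up from it. The tool is lined up with the press.

```bash
python3 -c "
from m import *
o=bot.get_obs(); h=o['eef_pos'][2]; M=R.from_quat(o['tool_rot']).as_matrix()
for u,v,z in((320,212,.188),(319.5,116,.062),(277,175.5,.016),(362,175.5,.016)):
  p=tp(u,v,h-z); print(p,o['eef_pos']+M@(p/1000))"
```

```text
[-3.5  1.8 83.1] [ 0.51611533 -0.08569224  0.18799203]
[ 69.8   1.9 209.1] [ 0.52638418 -0.01311387  0.06199269]
[-12.9 -58.  255.1] [ 0.45551289 -0.08664584  0.01601867]
[-12.8  63.  255.1] [ 0.57534369 -0.10342639  0.01596461]
```

send_rows(motion="-1 -0.35 0.18 4 0.01; -1 -0.35 0.18 7 0.01; -1 -0.35 0.18 9 0.01; -1 -0.35 0.18 10.3 0.01; -1 -0.35 0.18 10.3 0.01")

```text
clock: 9.9
eef_pos: [0.5146, -0.0854, 0.1661]
tool_rot: [0.758, 0.652, -0.002, -0.002]
ft_force: [-0.2, -0.3, 0.7]
grip_width: 0.0855
grasp_force: 0.0
```

```bash
python3 -c "
from m import *
import cv2
for i in range(2): a=vision.camera('wrist')
cv2.imwrite('pics/w7.png',a[:,:,::-1])
to(.516,-.0857,.168,-8.5)
print(boxes_of('wrist','lever_ball'))
h=bot.get_obs()['eef_pos'][2]
g=a.astype(int).max(2)<45
g=g[150:330,245:395].astype('uint8')
n,l,s,c=cv2.connectedComponentsWithStats(g)
for i in range(1,n):
  if s[i,4]>500: print(s[i],c[i]+[245,150])
# predicted ball centre
Tm=np.linalg.inv(T); q=Tm@[0,0,h-.188,1]; print('if centred:',m['cx']+f*q[0]/q[2],m['cy']+f*q[1]/q[2],'r',f*.016/q[2])
"
```

```text
t 10.0 tcp [ 0.5163 -0.0858  0.1686] yaw -8.65 shift [ 0.   -0.04  0.06] twist -0.003 j [-0.16  0.32 -0.05  1.2   0.    1.56] F [ 0.   0.  -0.3] g 0.0851 0.0
[{'rect': [318.1, 204.1, 165.1, 226.2], 'conf': 0.72}]
if centred: 318.14021350686784 277.28016274028505 r 31.893529465746344
```

```bash
python3 -c "
import cv2,numpy as np
g=cv2.imread('pics/w7.png').max(2).astype(int)
print('col318 rows230-330',g[230:330:4,314:322].mean(1).astype(int))
print('row275 cols 260-380',g[271:279,260:380:4].mean(0).astype(int))
"
```

```text
col318 rows230-330 [140 157 157 158  96  57  58  59  59  59  59  61  62  65  66  69  64  59
  58  58  57 108 108 201 195]
row275 cols 260-380 [177 168 164 205 205 205 204  58  60  59  60  60  60  61  61  60  59  59
  59  58  57  56  61 199 200 199 199 201 201 202]
```

send_rows(motion="-1 -0.1 0 0 0; 1 -0.1 0 0 0; 1 -0.1 0 0 0; 1 -0.1 0 0 0; 1 -0.1 0 0 0")

```text
clock: 10.55
eef_pos: [0.5155, -0.0871, 0.1687]
tool_rot: [0.759, 0.651, -0.0, -0.0]
ft_force: [-3.1, 1.7, 9.1]
grip_width: 0.0295
grasp_force: 58.8
```

send_rows(motion="1 0 0 0 0; 1 0 0 0 0; 1 0 0 0 0")

```text
clock: 10.85
eef_pos: [0.5155, -0.087, 0.1688]
tool_rot: [0.759, 0.651, -0.0, -0.0]
ft_force: [-3.0, -0.3, 5.9]
grip_width: 0.029
grasp_force: 58.8
```

```bash
python3 -c "
from h import *
for i in range(3):
  to(.516,-.0857,.168,-8.5); vision.camera('side')
t=np.arange(0,27)*.0418
for a in t: print(round(a,3),(14.5*(np.sin(a-np.pi/6)+.5)).round(2),(-14.5*(np.cos(a-np.pi/6)-np.cos(np.pi/6))).round(2))
"
```

```text
t 10.85 tcp [ 0.5155 -0.087   0.1688] yaw -8.71 shift [0.13 0.03 0.08] twist -0.004 j [-0.17  0.32 -0.05  1.2  -0.    1.56] F [-3.  -0.3  5.9] g 0.029 58.8
t 10.9 tcp [ 0.5155 -0.087   0.1688] yaw -8.71 shift [0.14 0.03 0.08] twist -0.004 j [-0.17  0.32 -0.05  1.2  -0.    1.56] F [-3.2 -0.2  5.1] g 0.0291 58.8
t 10.95 tcp [ 0.5155 -0.087   0.1689] yaw -8.71 shift [0.13 0.03 0.09] twist -0.004 j [-0.17  0.32 -0.05  1.2  -0.    1.56] F [-3.7  0.   5.6] g 0.0295 58.8
0.0 0.0 -0.0
0.042 0.53 -0.29
0.084 1.07 -0.56
0.125 1.63 -0.81
0.167 2.19 -1.03
0.209 2.76 -1.23
0.251 3.34 -1.41
0.293 3.93 -1.56
0.334 4.52 -1.68
0.376 5.12 -1.79
0.418 5.72 -1.86
0.46 6.33 -1.91
0.502 6.93 -1.94
0.543 7.54 -1.94
0.585 8.14 -1.92
0.627 8.75 -1.87
0.669 9.35 -1.79
0.711 9.95 -1.69
0.752 10.54 -1.56
0.794 11.13 -1.41
0.836 11.71 -1.24
0.878 12.28 -1.04
0.92 12.84 -0.82
0.961 13.4 -0.58
1.003 13.94 -0.31
1.045 14.47 -0.02
1.087 14.99 0.3
```

send_rows(motion="1 0.53 0 -0.29 0; 1 0.53 0 -0.29 0")

```text
clock: 11.2
eef_pos: [0.5158, -0.084, 0.1706]
tool_rot: [0.759, 0.651, -0.003, 0.001]
ft_force: [-2.4, -7.5, -1.5]
grip_width: 0.0287
grasp_force: 59.9
```

send_rows(motion="1 0.54 0 -0.27 0; 1 0.54 0 -0.27 0")

```text
clock: 11.4
eef_pos: [0.5166, -0.0794, 0.1731]
tool_rot: [0.759, 0.651, -0.003, 0.002]
ft_force: [-2.3, -9.3, -2.1]
grip_width: 0.029
grasp_force: 60.5
```

send_rows(motion="1 0.56 0 -0.25 0; 1 0.56 0 -0.25 0")

```text
clock: 11.6
eef_pos: [0.5174, -0.0736, 0.1758]
tool_rot: [0.759, 0.651, -0.003, 0.001]
ft_force: [-2.7, -8.1, -0.4]
grip_width: 0.0289
grasp_force: 60.6
```

send_rows(motion="1 0.56 0 -0.22 0; 1 0.56 0 -0.22 0")

```text
clock: 11.8
eef_pos: [0.5184, -0.0673, 0.178]
tool_rot: [0.76, 0.65, -0.002, 0.001]
ft_force: [-2.6, -5.8, -1.7]
grip_width: 0.0292
grasp_force: 60.3
```

send_rows(motion="1 0.57 0 -0.2 0; 1 0.57 0 -0.2 0")

```text
clock: 12.0
eef_pos: [0.5194, -0.0601, 0.1802]
tool_rot: [0.76, 0.65, -0.001, -0.0]
ft_force: [-2.0, -0.2, -2.5]
grip_width: 0.0289
grasp_force: 60.1
```

send_rows(motion="1 0.58 0 -0.18 0; 1 0.58 0 -0.18 0")

```text
clock: 12.2
eef_pos: [0.5205, -0.0533, 0.1811]
tool_rot: [0.759, 0.651, -0.0, -0.001]
ft_force: [0.8, -0.2, -7.4]
grip_width: 0.0291
grasp_force: 60.4
```

```bash
cat > b.py <<'E'
from m import *
import cv2,sys
def ball(n):
    a=vision.camera('wrist'); cv2.imwrite(f'pics/{n}.png',a[:,:,::-1]); g=a.astype(int).max(2)
    p=g[220:345,316:321].mean(1)
    print('rows dark', [int(220+i) for i in np.flatnonzero(np.abs(np.diff((p<80).astype(int))))], p[::5].astype(int)); to(.516,-.0857,.168,-8.5)
ball(sys.argv[1])
E
python3 b.py b1
```

```text
rows dark [258, 322] [143 143 142 141 141 121 143 142  51  48  47  49  51  52  55  58  61  59
  52  49  47 110 111 206 198]
t 12.25 tcp [ 0.5204 -0.0534  0.181 ] yaw -8.82 shift [-3.26  0.06  1.3 ] twist -0.006 j [-0.1   0.31 -0.03  1.23  0.    1.62] F [ 0.   0.1 -8.3] g 0.0287 60.4
```

send_rows(motion="1 0.3 0 0.05 0; 1 0.3 0 0.05 0")

```text
clock: 12.45
eef_pos: [0.5207, -0.0507, 0.1814]
tool_rot: [0.757, 0.653, -0.001, -0.001]
ft_force: [-2.5, -2.8, -6.0]
grip_width: 0.0288
grasp_force: 60.1
```

send_rows(motion="1 0.3 0 0 0; 1 0.3 0 0 0")

```text
clock: 12.65
eef_pos: [0.5211, -0.0486, 0.182]
tool_rot: [0.758, 0.653, -0.001, 0.0]
ft_force: [-4.1, -5.6, -2.5]
grip_width: 0.0291
grasp_force: 60.4
```

send_rows(motion="1 0.3 0 -0.05 0; 1 0.3 0 -0.05 0")

```text
clock: 12.85
eef_pos: [0.5237, -0.0441, 0.1832]
tool_rot: [0.759, 0.652, 0.001, 0.001]
ft_force: [-0.6, -0.6, -0.6]
grip_width: 0.0069
grasp_force: 0.0
```

send_rows(motion="1 0.3 0 -0.05 0; 1 0.3 0 -0.05 0")

```text
clock: 13.05
eef_pos: [0.5243, -0.0418, 0.1842]
tool_rot: [0.759, 0.651, 0.001, 0.001]
ft_force: [0.0, 0.3, -0.4]
grip_width: 0.0002
grasp_force: 0.0
```

```bash
python3 b.py b2
```

```text
rows dark [245] [148 149 150 150 151 123  55  56  55  52  52  52  49  73  69  68  68  66
  67  64  67  39  43  48  47]
t 13.1 tcp [ 0.524 -0.042  0.184] yaw -8.69 shift [-4.45 -0.14  1.59] twist -0.003 j [-0.08  0.31 -0.02  1.23  0.    1.64] F [-0.7 -0.5 -0.1] g -0.0001 0.0
```

The ball slipped out of the tip-less grip, so the lever has sprung back to rest. The gripper can't be tipped through this interface. I'll regrip with the fingers fore and aft of the ball, so that a pad face does the pushing.

send_rows(motion="1 0 0 -4 0; 0 0 0 -8 -0.14; -0.4 -1.5 -0.05 -9 -0.28; -0.4 -3 -0.1 -9 -0.42; -0.4 -4.4 -0.14 -9 -0.56")

```text
clock: 13.6
eef_pos: [0.5157, -0.086, 0.2744]
tool_rot: [0.547, 0.837, 0.001, 0.002]
ft_force: [0.3, -0.1, -0.9]
grip_width: 0.0576
grasp_force: 0.0
```

send_rows(motion="-0.4 0 0 0 -0.14; -0.4 0 0 0 -0.28; -0.4 0 0 0 -0.42; -0.4 0 0 0 -0.56; -0.4 0 0 0 -0.7")

```text
clock: 14.1
eef_pos: [0.5153, -0.0856, 0.2734]
tool_rot: [0.227, 0.974, 0.0, 0.001]
ft_force: [-0.3, 0.1, 0.0]
grip_width: 0.0596
grasp_force: 0.0
```

send_rows(motion="-0.4 0 0 0 -0.14; -0.4 0 0 0 -0.28; -0.4 0 0 0 -0.31; -0.4 0 0 0 -0.31")

```text
clock: 14.5
eef_pos: [0.5152, -0.0855, 0.2734]
tool_rot: [0.077, 0.997, -0.0, 0.001]
ft_force: [0.5, -1.3, 0.2]
grip_width: 0.0596
grasp_force: 0.0
```

```bash
python3 -c "
from m import *
import cv2
for i in range(2): a=vision.camera('wrist')
cv2.imwrite('pics/w8.png',a[:,:,::-1])
to(.516,-.0857,.174,81.5)
h=bot.get_obs()['eef_pos'][2]
Tm=np.linalg.inv(T); q=Tm@[0,0,h-.188,1]; print('if centred:',m['cx']+f*q[0]/q[2],m['cy']+f*q[1]/q[2],'r',f*.016/q[2])
g=(a.astype(int).max(2)<75).astype('uint8')[130:290,240:400]
n,l,s,c=cv2.connectedComponentsWithStats(g)
for i in range(1,n):
  if s[i,4]>300: print(s[i],c[i]+[240,130])
"
```

```text
t 14.6 tcp [ 0.5151 -0.0855  0.2733] yaw 81.19 shift [-0.08 -0.01  9.93] twist -0.005 j [-0.16  0.27  0.15  1.45 -0.   -0.01] F [ 0.6 -0.3  0.1] g 0.0597 0.0
if centred: 318.2316730253407 208.7942096630717 r 18.8671991837297
[ 98  31  51  21 408] [357.42892157 170.23529412]
[  61   60   37   37 1052] [318.6121673  208.05513308]
[  2 121  22  39 520] [254.68653846 274.43461538]
[132 121  22  39 547] [379.90127971 273.84826325]
```

View pics/w8.png

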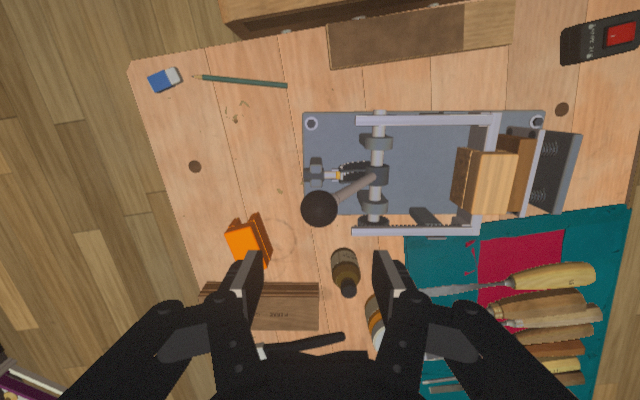

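The lever is back at rest with the ball at (319,208), exactly under the tool, and the pad is still seated. I'll descend with the fingers fore and aft of the ball.

send_rows(motion="-0.4 0 0 4 0; -0.4 0 0 7 0; -0.4 0 0 9 0; -0.4 0 0 9.9 0; -0.4 0 0 9.9 0")

```text
clock: 15.1
eef_pos: [0.5142, -0.0853, 0.1729]
tool_rot: [0.077, 0.997, 0.0, -0.001]
ft_force: [0.4, -0.2, 0.6]
grip_width: 0.0597
grasp_force: 0.0
```

send_rows(motion="0.12 0 0 0 0; 0.12 0 0 0 0; 0.12 0 0 0 0")

```text
clock: 15.4
eef_pos: [0.5158, -0.0855, 0.1752]
tool_rot: [0.076, 0.997, -0.0, 0.001]
ft_force: [0.4, -0.5, 0.3]
grip_width: 0.0373
grasp_force: 0.0
```

```bash
python3 -c "
from m import *
to(.516,-.0857,.174,81.5)"
```

```text
t 15.4 tcp [ 0.5158 -0.0855  0.1752] yaw 81.24 shift [-0.03 -0.01  0.12] twist -0.005 j [-0.16  0.31 -0.04  1.21  0.   -0.01] F [ 0.4 -0.5  0.3] g 0.0373 0.0
```

send_rows(motion="0.12 0 0.25 0 0; 0.12 0 0.25 0 0")

```text
clock: 15.6
eef_pos: [0.5156, -0.0827, 0.1744]
tool_rot: [0.076, 0.997, 0.0, 0.0]
ft_force: [-0.3, -0.1, 0.1]
grip_width: 0.0379
grasp_force: 0.0
```

send_rows(motion="0.12 0 0.53 -0.29 0; 0.12 0 0.53 -0.29 0")

```text
clock: 15.8
eef_pos: [0.5157, -0.0791, 0.1765]
tool_rot: [0.077, 0.997, -0.002, -0.001]
ft_force: [-0.2, -6.1, -3.6]
grip_width: 0.0377
grasp_force: 3.2
```

send_rows(motion="0.12 0 0.54 -0.27 0; 0.12 0 0.54 -0.27 0")

```text
clock: 16.0
eef_pos: [0.5164, -0.0748, 0.1792]
tool_rot: [0.077, 0.997, -0.003, -0.001]
ft_force: [-1.0, -7.7, -0.4]
grip_width: 0.0373
grasp_force: 3.9
```

send_rows(motion="0.12 0 0.56 -0.25 0; 0.12 0 0.56 -0.25 0")

```text
clock: 16.2
eef_pos: [0.5173, -0.0692, 0.1826]
tool_rot: [0.077, 0.997, -0.003, -0.0]
ft_force: [-2.0, -9.4, 0.7]
grip_width: 0.0375
grasp_force: 4.5
```

send_rows(motion="0.12 0 0.56 -0.22 0; 0.12 0 0.56 -0.22 0")

```text
clock: 16.4
eef_pos: [0.5183, -0.0636, 0.1855]
tool_rot: [0.077, 0.997, -0.003, 0.0]
ft_force: [-3.2, -8.0, 5.2]
grip_width: 0.0377
grasp_force: 4.0
```

send_rows(motion="0.12 0 0.57 -0.2 0; 0.12 0 0.57 -0.2 0")

```text
clock: 16.6
eef_pos: [0.5199, -0.0569, 0.1877]
tool_rot: [0.077, 0.997, -0.002, 0.001]
ft_force: [-0.3, -4.6, 3.4]
grip_width: 0.0376
grasp_force: 2.5
```

send_rows(motion="0.12 0 0.58 -0.18 0; 0.12 0 0.58 -0.18 0")

```text
clock: 16.8
eef_pos: [0.5206, -0.0525, 0.1894]
tool_rot: [0.077, 0.997, -0.003, 0.001]
ft_force: [-2.4, -9.5, 5.7]
grip_width: 0.0374
grasp_force: 5.0
```

Click 1 was felt: the pull eased to 4.6 N and jumped to 9.5 N. Continuing.

send_rows(motion="0.12 0 0.59 -0.15 0; 0.12 0 0.59 -0.15 0")

```text
clock: 17.0
eef_pos: [0.5212, -0.0485, 0.1909]
tool_rot: [0.078, 0.997, -0.005, 0.001]
ft_force: [-3.4, -13.7, 6.6]
grip_width: 0.0379
grasp_force: 7.1
```

send_rows(motion="0.12 0 0.59 -0.12 0; 0.12 0 0.59 -0.12 0")

```text
clock: 17.2
eef_pos: [0.5226, -0.0417, 0.1925]
tool_rot: [0.078, 0.997, -0.004, 0.001]
ft_force: [-1.5, -10.6, 8.0]
grip_width: 0.0373
grasp_force: 5.7
```

send_rows(motion="0.12 0 0.6 -0.1 0; 0.12 0 0.6 -0.1 0")

```text
clock: 17.4
eef_pos: [0.5238, -0.0338, 0.1931]
tool_rot: [0.077, 0.997, -0.002, 0.001]
ft_force: [0.8, -5.6, 3.5]
grip_width: 0.0373
grasp_force: 3.0
```

send_rows(motion="0.12 0 0.6 -0.07 0; 0.12 0 0.6 -0.07 0")

```text
clock: 17.6
eef_pos: [0.5247, -0.0274, 0.1935]
tool_rot: [0.077, 0.997, -0.001, 0.001]
ft_force: [-1.1, -5.2, 4.1]
grip_width: 0.0376
grasp_force: 2.7
```

send_rows(motion="0.12 0 0.6 -0.05 0; 0.12 0 0.6 -0.05 0")

```text
clock: 17.8
eef_pos: [0.5254, -0.0225, 0.1941]
tool_rot: [0.077, 0.997, -0.003, 0.001]
ft_force: [-1.9, -8.6, 5.7]
grip_width: 0.0374
grasp_force: 4.5
```

Click 2 was felt (5.2 to 8.6 N) at the predicted place.

send_rows(motion="0.12 0 0.6 -0.02 0; 0.12 0 0.6 -0.02 0")

```text
clock: 18.0
eef_pos: [0.5261, -0.018, 0.1948]
tool_rot: [0.077, 0.997, -0.004, 0.001]
ft_force: [-3.2, -11.7, 10.2]
grip_width: 0.0376
grasp_force: 5.9
```

send_rows(motion="0.12 0 0.6 0 0; 0.12 0 0.6 0 0")

```text
clock: 18.2
eef_pos: [0.5273, -0.0104, 0.1944]
tool_rot: [0.077, 0.997, -0.002, 0.001]
ft_force: [-0.7, -7.6, 5.2]
grip_width: 0.0378
grasp_force: 3.6
```

send_rows(motion="0.12 0 0.6 0.02 0; 0.12 0 0.6 0.02 0")

```text
clock: 18.4
eef_pos: [0.5282, -0.0033, 0.1937]
tool_rot: [0.076, 0.997, -0.001, 0.001]
ft_force: [0.3, -5.7, 2.9]
grip_width: 0.0377
grasp_force: 2.5
```

send_rows(motion="0.12 0 0.6 0.04 0; 0.12 0 0.6 0.04 0")

```text
clock: 18.6
eef_pos: [0.5288, 0.0031, 0.1928]
tool_rot: [0.076, 0.997, -0.0, 0.0]
ft_force: [-0.5, -4.8, 4.2]
grip_width: 0.0377
grasp_force: 2.4
```

send_rows(motion="0.12 0 0.6 0.06 0; 0.12 0 0.6 0.06 0")

```text
clock: 18.8
eef_pos: [0.5295, 0.0076, 0.1924]
tool_rot: [0.077, 0.997, -0.002, 0.0]
ft_force: [-1.5, -8.2, 6.4]
grip_width: 0.0381
grasp_force: 4.2
```

Click 3 was felt (4.8 to 8.2 N).

send_rows(motion="0.12 0 0.6 0.09 0; 0.12 0 0.6 0.09 0")

```text
clock: 19.0
eef_pos: [0.5303, 0.0123, 0.192]
tool_rot: [0.077, 0.997, -0.003, 0.001]
ft_force: [-2.2, -10.3, 7.7]
grip_width: 0.0373
grasp_force: 5.4
```

send_rows(motion="0.12 0 0.6 0.12 0; 0.12 0 0.6 0.12 0")

```text
clock: 19.2
eef_pos: [0.5314, 0.0191, 0.1906]
tool_rot: [0.077, 0.997, -0.002, 0.001]
ft_force: [-0.6, -8.8, 7.8]
grip_width: 0.0377
grasp_force: 4.6
```

send_rows(motion="0.12 0 0.59 0.14 0; 0.12 0 0.59 0.14 0")

```text
clock: 19.4
eef_pos: [0.5323, 0.0258, 0.1888]
tool_rot: [0.077, 0.997, -0.001, 0.0]
ft_force: [-0.5, -7.0, 5.1]
grip_width: 0.0371
grasp_force: 3.5
```

send_rows(motion="0.12 0 0.58 0.17 0; 0.12 0 0.58 0.17 0")

```text
clock: 19.6
eef_pos: [0.5332, 0.0318, 0.1869]
tool_rot: [0.076, 0.997, -0.001, 0.0]
ft_force: [0.0, -5.7, 4.9]
grip_width: 0.0376
grasp_force: 3.0
```

send_rows(motion="0.12 0 0.4 0.13 0; 0.12 0 0.4 0.13 0")

```text
clock: 19.8
eef_pos: [0.5336, 0.0349, 0.1858]
tool_rot: [0.077, 0.997, -0.002, 0.0]
ft_force: [-0.4, -8.4, 5.7]
grip_width: 0.0376
grasp_force: 4.4
```

Click 4 was felt (5.7 to 8.4 N, at the predicted place). Now for the fifth, in smaller steps.

send_rows(motion="0.12 0 0.5 0.18 0; 0.12 0 0.5 0.18 0")

```text
clock: 20.0
eef_pos: [0.5343, 0.0384, 0.1844]
tool_rot: [0.077, 0.997, -0.003, 0.0]
ft_force: [-1.7, -12.0, 8.4]
grip_width: 0.0376
grasp_force: 6.2
```

send_rows(motion="0.12 0 0.5 0.2 0; 0.12 0 0.5 0.2 0")

```text
clock: 20.2
eef_pos: [0.5352, 0.0436, 0.1823]
tool_rot: [0.077, 0.997, -0.003, 0.001]
ft_force: [-1.5, -11.7, 6.8]
grip_width: 0.0377
grasp_force: 5.4
```

send_rows(motion="0.12 0 0.5 0.22 0; 0.12 0 0.5 0.22 0")

```text
clock: 20.4
eef_pos: [0.536, 0.0492, 0.1799]
tool_rot: [0.077, 0.997, -0.002, 0.0]
ft_force: [-0.9, -9.4, 6.6]
grip_width: 0.0378
grasp_force: 4.8
```

send_rows(motion="0.12 0 0.4 0.2 0; 0.12 0 0.4 0.2 0")

```text
clock: 20.6
eef_pos: [0.5366, 0.0535, 0.1778]
tool_rot: [0.077, 0.997, -0.002, 0.0]
ft_force: [-1.4, -8.8, 5.7]
grip_width: 0.0377
grasp_force: 4.4
```

send_rows(motion="0.12 0 0.3 0.16 0; 0.12 0 0.3 0.16 0")

```text
clock: 20.8
eef_pos: [0.537, 0.0566, 0.1761]
tool_rot: [0.077, 0.997, -0.002, 0.0]
ft_force: [-0.9, -7.9, 5.5]
grip_width: 0.0377
grasp_force: 4.1
```

send_rows(motion="0.12 0 0.3 0.16 0; 0.12 0 0.3 0.16 0")

```text
clock: 21.0
eef_pos: [0.5375, 0.0596, 0.1745]
tool_rot: [0.077, 0.997, -0.002, 0.0]
ft_force: [-0.6, -8.0, 4.9]
grip_width: 0.0378
grasp_force: 4.0
```

send_rows(motion="0.12 0 0.2 0.12 0; 0.12 0 0.2 0.12 0")

```text
clock: 21.2
eef_pos: [0.5377, 0.0611, 0.1735]
tool_rot: [0.077, 0.997, -0.002, 0.0]
ft_force: [-1.0, -8.9, 6.3]
grip_width: 0.038
grasp_force: 4.6
```

send_rows(motion="0.12 0 0.2 0.12 0; 0.12 0 0.2 0.12 0")

```text
clock: 21.4
eef_pos: [0.538, 0.0626, 0.1725]
tool_rot: [0.077, 0.997, -0.003, 0.0]
ft_force: [-1.3, -10.1, 7.8]
grip_width: 0.0376
grasp_force: 5.4
```

send_rows(motion="0.12 0 0.2 0.12 0; 0.12 0 0.2 0.12 0")

```text
clock: 21.6
eef_pos: [0.5382, 0.064, 0.1714]
tool_rot: [0.077, 0.997, -0.003, 0.0]
ft_force: [-1.8, -12.1, 8.2]
grip_width: 0.0377
grasp_force: 6.2
```

Click 5 was felt (7.9 to 12.1 N, swing about 1.07). I'll snug the fingers around the ball and hold.

send_rows(motion="0.2 0 0 0 0; 0.2 0 0 0 0; 0.2 0 0 0 0; 0.2 0 0 0 0; 0.2 0 0 0 0")

```text
clock: 22.1
eef_pos: [0.5382, 0.0635, 0.1713]
tool_rot: [0.078, 0.997, -0.004, 0.0]
ft_force: [-1.1, -12.5, 7.0]
grip_width: 0.0344
grasp_force: 6.5
```

```bash
python3 -c "
from m import *
import cv2
for i in range(6): a=vision.camera('side')
b=vision.camera('wrist')
to(.54,.064,.17,81.5)
print(boxes_of('side','saddle_pad')[:2])
c=a[140:270,230:380,::-1]; d=b[60:330,150:550,::-1]
o=np.vstack([cv2.resize(c,(346,300)),np.zeros((0,346,3),'uint8')]); 
cv2.imwrite('pics/fin.png',np.hstack([o,cv2.resize(d,(444,300))]))"
```

```text
t 22.45 tcp [0.5381 0.0635 0.1713] yaw 81.11 shift [-0.18  0.07  0.13] twist -0.007 j [ 0.12  0.36  0.01  1.22 -0.01  0.28] F [ -1.6 -13.    7.3] g 0.0343 6.5
[{'rect': [325.6, 271.8, 33.9, 31.2], 'conf': 0.8}, {'rect': [308.9, 176.4, 28.3, 27.5], 'conf': 0.64}]
```

View pics/fin.png

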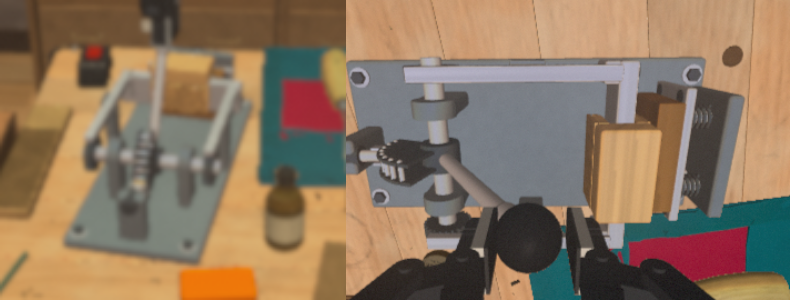

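The lever is over, the ball is caged and pushed by the rear finger, and the pad is square on the bar and pressing the rosette. The reading is steady at 13 N, so I'm handing it in.

```bash
python3 -c "
from workcell import workorder
print(workorder.job_done())"
```

```text
the job is handed in; nothing more can be done
None
```

I handed in the job at about 22.5 s: the pad sits centred on the jaw bar, five clicks were felt and no sixth, and the ball is held by finger push in a loose cage, not clamped. The first grip slipped off just past the first click and the lever sprang back, so I restarted the count from rest.

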